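Latch the rack carriage and hold its index pin out

TASK

The tube rack sits on an indexed carriage. Swing the carriage's keeper bar closed until it rests fully in its slotted catch, and only then pull the sprung index plunger up by its knob as far as it goes, so that its pin stands clear of the hole and the carriage is free to be shifted. Finish while still gripping the plunger and holding it fully up, with the keeper still closed; do not disturb the beaker, the jar or the timer standing around.

Things in the scene. Friction and masses are not known exactly. Their poses are not given: they have to be found in the camera images.
- stand: Fixed aluminium stand, x -98 to +50 mm, y -125 to +125 mm; holds an orange tube rack (66 x 170 mm, long in y) with tubes in its middle and rear rows, tops 89 mm high. Origin: centre of underside, at worktop level; x away from the robot at yaw 0 (yaw -0.3 to 0.35), y left, z up. The plunger's bracket (50 x 50 mm, top 53 mm high) is over the front bar with a row of holes, around (-80, -50) mm
- keeper (a joint): Angle of the keeper (rad): 0 = closed, bar lying along the stand's x across the rack's left end and resting in the catch (a hard stop); grows as the bar swings out to the left, to at most 1.5. Starts between 0.6 and 1.1. It stays where it is left (friction only, about 0.5 N at the knob).
- keeper_hinge (a point): The keeper's upright pivot axis, at (30, 108, 55) mm in the stand's frame; axes parallel to the stand's. At keeper angle a the knob's axis is at pivot + 120 mm x (-cos a, sin a) in the stand's x, y.
- keeper_knob (a point): Mid-height of the black upright round knob on the keeper's free end, 81 mm above the worktop. Knob 16 mm diameter, top 95 mm high, grasp it between 70 and 95 mm. The steel bar below (49 to 61 mm high, 9 mm wide) runs 8 mm past the knob. The point's axes turn with the bar: x from knob to pivot, y across the bar, z up.
- catch (a point): Middle of the slot in the dark catch post, 55 mm above the worktop, at (-50, 108) mm in the stand's x, y; axes as the stand. Post 72 mm high, 14 mm wide in x; the slot is 17 mm high and open to +y; the closed bar lies in it.
- plunger (a joint): Lift of the plunger (m): 0 = seated, pin 10 mm deep in its hole; 0.014 = fully up against its stop (the pin then 4 mm clear above the hole). It slides straight up; the spring pulls it down with 4.2 N when seated and 9.1 N when fully up, and it springs back when let go.
- plunger_knob (a point): Middle of the grip band of the plunger's black round knob, 82.5 mm above the worktop when seated; moves with the plunger; z up. Seated heights: 26 mm diameter from 74 to 91 mm, top at 94 mm, narrower neck below, steel bush top at 62 mm. Tubes stand behind it, so close the fingers along the stand's y.
- beaker: Bystander: clear beaker, 54 mm diameter, 70 mm high, on the worktop right of the stand. Origin: centre of its underside.
- jar: Bystander: dark brown jar with white lid, 53 mm diameter, 57 mm high, on the worktop right of the stand. Origin: centre of its underside.
- timer: Bystander: flat white timer, 62 x 68 x 18 mm, on the worktop between the stand and the robot. Origin: centre of its underside.

How it is judged (in metres and radians):
On the way, in this order (a step that is already met when the one before it is completed fails the run):
1. the keeper bar is closed in its catch (value of joint keeper below 0.05 rad), for 0.2 s.
2. the plunger is pulled fully up with the keeper closed (value of joint keeper below 0.05 rad and value of joint plunger above 0.0115 m), for 0.2 s.
At the end, for the whole second after the job is handed in: The keeper is closed (within 0.05 rad of its stop), and the fingers hold the plunger (contact force over 2 N) at more than 11.5 mm of its 14 mm lift, all through the last second (all of step 2 and contact force between the fingers and plunger above 2 N); the arm keeps its last pose, push and grip.
It fails at once if the plunger is pulled (over 4 mm) while the keeper is open (over 0.08 rad) (value of joint plunger above 0.004 m and value of joint keeper above 0.08 rad).
It fails at once if the beaker is disturbed (moved over 20 mm) (distance of beaker from where it was at the start of the episode above 0.02 m).
It fails at once if the jar is disturbed (moved over 20 mm) (distance of jar from where it was at the start of the episode above 0.02 m).
It fails at once if the timer is disturbed (moved over 20 mm) (distance of timer from where it was at the start of the episode above 0.02 m).
It also fails if it takes over 46 s, if anything falls off the work surface, if the arm or the gripper's body presses on something with over 40 N, if the wrist force passes 120 N, or if a joint passes its speed limit or range.

ROBOT

A 6-joint arm with a two-finger parallel gripper is mounted at the origin on a cart in front of the work surface, level with it; the furniture and walls round the work are solid. World frame = base frame: x ahead of the robot, y to its left, z up, the work surface at z = 0. Lengths are in m, angles in degrees, forces in N, time in s.
With the tool pointing down it reaches from about 0.4 to 0.825 m from the base axis. Payload 7 kg.
Tool frame: the origin (TCP) lies midway between the tips of the shut fingers; the grasp point (between the pads) lies 19 mm behind it; z points along the fingers, y is the line along which they close (so a half turn about z gives the same grasp; the last joint's range is limited). The gripper opens to 88 mm and grips with 3 to 60 N. Pads are 19 mm wide; open, the fingers measure 130 mm over their backs; the gripper's body (78 mm by 193 mm) begins 47 mm behind the grasp point.
Start: joints at [83.371, 20.546, 0.682, 0, -70.136, -16.507], TCP at [0.265, 0.621, 0.227] pointing down, gripper open.
Joint ranges: [-176.03, 176.03], [-82.01, 121.73], [-58.28, 71.71], [-173.87, 95.51], [-174.79, -0.11], [-173.66, 173.66]. Speed limits (degrees/s): [136.94, 136.94, 172.46, 180, 180, 180].

INTERFACE

Orientations are given as [roll, pitch, yaw] about the fixed x, y, z axes, in that order (R = Rz(yaw) Ry(pitch) Rx(roll)).
In Python, from plant import telemetry, viewer, workorder gives the robot as it stands. The module is installed in compiled form; this text tells all that it offers.
- The arm moves only by the tool carry_out, never from a script. Its argument "rows" is a list of rows, each a list of 6 numbers: the shift along the tool's x, y, z in m, then the turn, a rotation vector about the tool's x, y, z in rad. In form: [[tx, ty, tz, ax, ay, az], ...]. A call has 1 to 8 rows; each row is the pose to reach, as a shift and turn from the pose commanded when the call began, along the tool's axes at that moment; what a row does not reach only later rows make up. A row lasts 1/8 s, in which the tool goes at most 62.5 mm and 10.7 degrees, less where a joint would pass 70% of its speed; a pose out of reach is approached as far as the arm can. A call with a gripper value outside its range is refused whole. "grip" is the gripper's target within -1 to 1 (fully open at 1, half-way at 0, shut at -1), set as the call begins (left out, the last holds). The fingers move at their own pace and stop on an object; the grip force is fixed at half the most. Time passes only in rows, so rows that repeat a pose let the fingers close. It gives the time, the measured TCP pose, the force, the opening and the grip force at its end, in the units of the state.
- telemetry.get_obs(): the state, without advancing time (a new reading comes with each control period).
- viewer.snapshot(name): name is "side" or "top"; returns the picture (384x512x3 uint8, red, green, blue); there is no depth.
- viewer.camera_info(name): a dict with "intrinsics" (3x3 intrinsics, pixels), "k1" (the pictures are not rectified: a ray, as slopes to the right and down, at radius r is drawn at 1 + k1 r^2 times it, then the intrinsics apply), "extrinsics" (4x4, takes a point from camera to world coordinates). Camera axes: x right, y down, z forward; pixel columns grow to the right and rows downward; lengths in m; the calibration is good to about 2 mm. A picture is of the moment at which its call begins. camera_info takes no time and is no camera call.
- workorder.close_job(): hands the job in; it is judged then, once.
The state is a dict: "clock": time; "joint_pos": joint angles; "qvel": joint speeds; "tau": joint torques, N m; "tool_pos": TCP position; "orientation": TCP orientation; "force": force on the tool from outside, world axes, zero at the start; "moment": the same for the moment, N m; "opening": finger opening in m; "gripper_force": force on a finger pad.
Only numpy, scipy, OpenCV 4.12 (cv2) and the standard library are available. Lean on these libraries where they do the work, as an engineer would, in place of code of your own. Each camera call takes 0.05 s, during which the arm holds its last target. There are 200 camera calls.

## Working session

There is one attempt and no reset: what is moved stays moved. The work goes in short steps, Python scripts to look and compute and a tool call to move; the robot and the scene stay as the last step left them, time stands still between calls to the robot, and variables do not carry over. Pictures are saved under pics/ and viewed, at most 10 in all, crops included, and the job is handed in when it is done.

Besides the shell and the picture viewer there is one more tool, called as a command line: name --pt "numbers of a row" for each row, then --argument value for the rest. carry_out: Moves the arm, as the interface text tells. Its arguments: {"type":"object","properties":{"rows":{"type":"array"},"grip":{"type":"number"}},"required":["rows"]}

```bash
mkdir -p pics
cat > h.py <<'E'
import numpy as np, cv2
from plant import telemetry, viewer, workorder
from scipy.spatial.transform import Rotation as R
def snap(n,f):
    im=viewer.snapshot(n); cv2.imwrite(f'pics/{f}.png',im[:,:,::-1]); return im
def ray(n,u,v):
    c=viewer.camera_info(n);K=np.array(c['intrinsics']);E=np.array(c['extrinsics'])
    p=cv2.undistortPoints(np.array([[[u,v]]],float),K,np.array([c['k1'],0,0,0.]))[0,0]
    return E[:3,3],E[:3,:3]@np.array([p[0],p[1],1])
def plane(n,u,v,z):
    o,d=ray(n,u,v); return o+d*(z-o[2])/d[2]
def proj(n,P):
    c=viewer.camera_info(n);K=np.array(c['intrinsics']);E=np.linalg.inv(np.array(c['extrinsics']))
    return cv2.projectPoints(np.array(P,float).reshape(-1,1,3),cv2.Rodrigues(E[:3,:3])[0],E[:3,3],K,np.array([c['k1'],0,0,0.]))[0][:,0]
E
python3 - <<'E'
from h import *
a=snap('top','t0');b=snap('side','s0')
for n in('top','side'):
    c=viewer.camera_info(n);print(n,np.round(c['intrinsics'],1).tolist(),c['k1'],np.round(c['extrinsics'],3).tolist())
o=telemetry.get_obs();print(o)
E
```

```text
top [[448.6, 0.0, 254.4], [0.0, 448.6, 188.4], [0.0, 0.0, 1.0]] -0.048598838844218284 [[0.002, -0.989, 0.149, 0.355], [-1.0, -0.005, -0.017, -0.06], [0.018, -0.149, -0.989, 1.229], [0.0, 0.0, 0.0, 1.0]]
side [[382.3, 0.0, 255.0], [0.0, 382.3, 193.1], [0.0, 0.0, 1.0]] -0.10515002019380001 [[-0.999, -0.002, -0.047, 0.567], [0.041, 0.457, -0.888, 0.707], [0.023, -0.889, -0.457, 0.494], [0.0, 0.0, 0.0, 1.0]]
{'clock': 0.1, 'joint_pos': array([ 8.33697352e+01,  2.05883106e+01,  6.40362240e-01, -1.81460206e-02,
       -7.01364646e+01, -1.65048704e+01]), 'qvel': array([-0.00745813, -0.0972342 ,  0.14264656, -0.07997606,  0.09817819,
        0.02229936]), 'tau': array([-2.46845695e-03, -5.84163237e+01,  2.93749398e+01,  7.01562837e+00,
        1.01862982e-02, -4.32853369e-05]), 'tool_pos': array([0.26508156, 0.62030256, 0.22571421]), 'orientation': array([ 1.79914218e+02, -7.62721624e-03, -2.31413078e+01]), 'force': array([ 0.07923438,  0.11476967, -0.71464235]), 'moment': array([ 0.01431578, -0.0005304 , -0.01649337]), 'gripper_force': 0.0, 'opening': 0.08752449773511649}
```

View pics/t0.png

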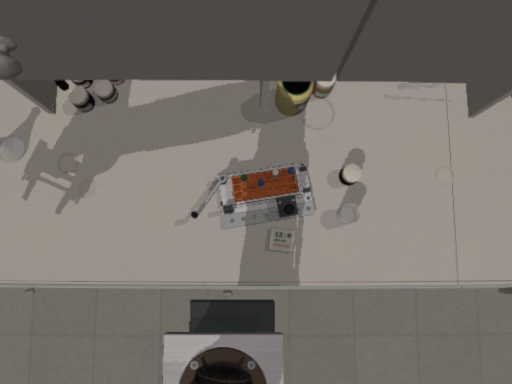

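View pics/s0.png

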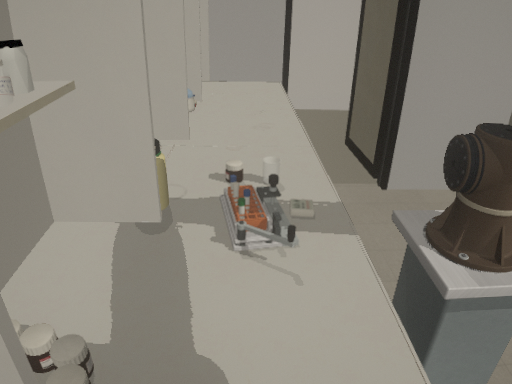

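The top view shows the keeper knob at about (195,214), the hinge at (222,179), the catch at (228,209), the plunger knob at (289,209) and the timer at (282,240). In the side view the keeper knob is at (291,233) and the plunger knob at (273,180). Next I'll enlarge these.

Run:
```python
from h import *
a=cv2.imread('pics/t0.png')[155:255,180:320];b=cv2.imread('pics/s0.png')[165:255,210:330]
cv2.imwrite('pics/tc.png',cv2.resize(a,None,fx=5.7,fy=5.7,interpolation=2));cv2.imwrite('pics/sc.png',cv2.resize(b,None,fx=6,fy=6,interpolation=2))
```

```text
(no output)
```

View pics/tc.png

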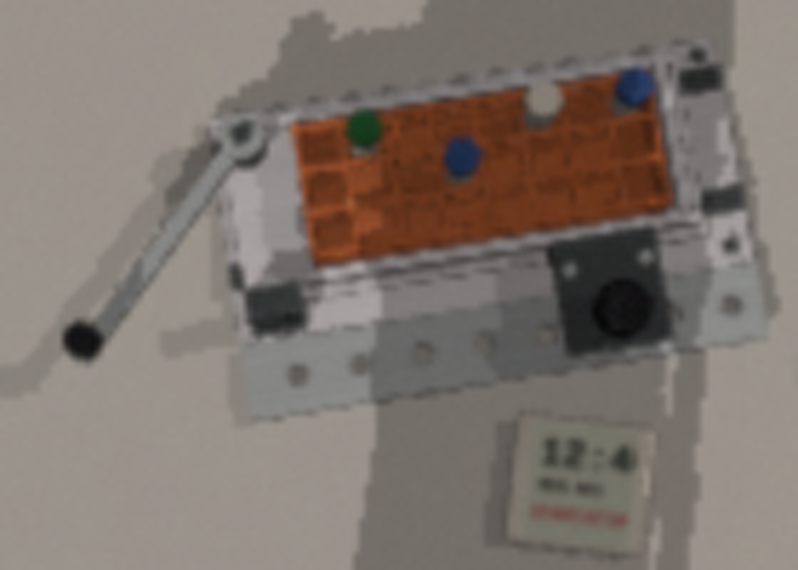

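View pics/sc.png

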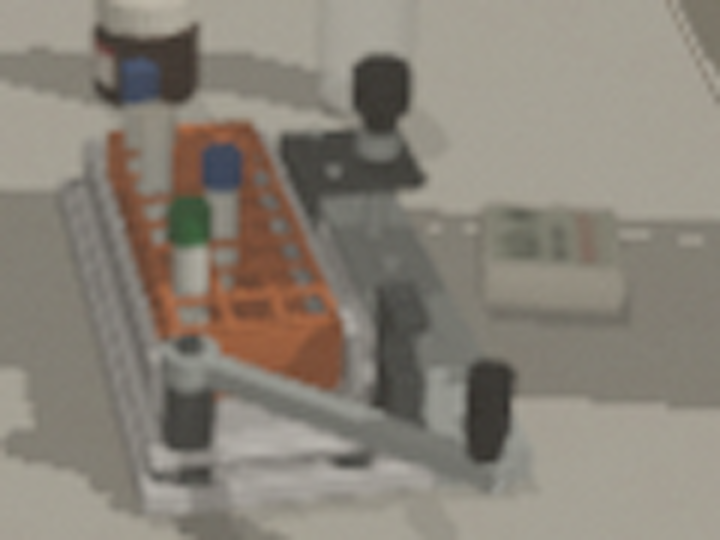

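The crops show these full-image points. In the top view, the keeper knob is at (194.6,214.3), the pivot at (222.6,179), and the plunger knob at (289.5,208.3). In the side view, the keeper knob centre is at (291.7,233.3) and the plunger knob centre at (273.7,180.3).

```bash
cat >> h.py <<'E'
def tri(ua,ub):
    o1,d1=ray('top',*ua);o2,d2=ray('side',*ub)
    s=np.linalg.lstsq(np.c_[d1,-d2],o2-o1,rcond=None)[0]
    p,q=o1+s[0]*d1,o2+s[1]*d2;return (p+q)/2,np.linalg.norm(p-q)
def blob(f,x0,y0,x1,y1,th):
    g=cv2.imread(f'pics/{f}.png').max(2)[y0:y1,x0:x1];w=(g<th).astype(np.uint8)
    n,l,s,c=cv2.connectedComponentsWithStats(w);k=1+s[1:,4].argmax()
    return c[k]+[x0,y0],s[k].tolist()
E
python3 - <<'E'
from h import *
B={}
for nm,f,bx,th in[('k','t0',(186,206,204,222),60),('p','t0',(282,200,298,217),32),('k','s0',(284,222,300,245),60),('p','s0',(266,170,282,188),60)]:
    c,s=blob(f,*bx,th);B[nm+f[0]]=c;print(nm,f,c.round(2),s)
for nm in 'kp': print(nm,tri(B[nm+'t'],B[nm+'s']))
k=plane('top',*B['kt'],.088);p=plane('top',*B['pt'],.090);h=plane('top',222.3,178.7,.064)
print(k,p,h,np.linalg.norm((k-h)[:2]),np.linalg.norm((p-h)[:2]), np.hypot(110,158))
# timer corners at z=.018, catch post top, tube
for n,u,v,z in[('catch',276,308,.072),('timer',580,485,.018),('rackL near',316,264,.05),('rackR near',670,207,.05),('rackL far',290,125,.05),('rackR far',645,75,.05)]:
    print(n,plane('top',180+u/5.7-.4,155+v/5.7-.4,z).round(4))
E
```

```text
k t0 [194.07 214.31] [5, 6, 7, 6, 29]
p t0 [288.48 208.85] [1, 4, 12, 11, 97]
k s0 [290.38 232.26] [4, 4, 7, 14, 42]
p s0 [272. 184.] [5, 12, 3, 4, 6]
k (array([0.46049897, 0.07434902, 0.08172249]), np.float64(0.0020221648349666777))
p (array([ 0.47686343, -0.16891605,  0.06979156]), np.float64(0.002149557973441481))
[0.45893208 0.07381408 0.088     ] [ 0.47368479 -0.16683537  0.09      ] [0.55540551 0.00444398 0.064     ] 0.11882480025447374 0.1897759049777297 192.52012881774206
catch [ 0.4755 -0.0118  0.072 ]
timer [ 0.3978 -0.1537  0.018 ]
rackL near [ 0.4984 -0.0292  0.05  ]
rackR near [ 0.5259 -0.1941  0.05  ]
rackL far [ 0.5638 -0.0165  0.05  ]
rackR far [ 0.5886 -0.1831  0.05  ]
```

```bash
cat >> h.py <<'E'
def rows(T):
    "rows for world targets (x,y,z,yaw deg), tool pointing down, from the measured pose"
    o=telemetry.get_obs();R0=R.from_euler('xyz',o['orientation'],degrees=True)
    for x,y,z,w in T:
        r=np.r_[R0.inv().apply(np.array([x,y,z])-o['tool_pos']),(R0.inv()*R.from_euler('xyz',[180,0,w],degrees=True)).as_rotvec()]
        print(r.round(3).tolist())
PIV=np.array([.5554,.0044]);YAW=9.6
def arc(a,off,z=.073):
    t=np.radians(a);v=R.from_euler('z',YAW,degrees=True).apply([-.12*np.cos(t)+off*np.sin(t),.12*np.sin(t)+off*np.cos(t),0])
    return PIV[0]+v[0],PIV[1]+v[1],z,YAW-a
E
python3 - <<'E'
from h import *
print(tri((289.1,208.0),(273.4,180.0)),tri((194.2,213.9),(291.3,233.0)))
print(plane('top',289.1,208,.094))
print(arc(45,.046))
rows([(.38,.4,.2,-30),arc(45,.046,.15),arc(45,.046,.073)])
E
```

```text
(array([ 0.47580966, -0.16908429,  0.08140913]), np.float64(0.0019437890374479608)) (array([0.46014738, 0.07450254, 0.08038463]), np.float64(0.0010936856411051527))
[ 0.4754348  -0.16804871  0.094     ]
(np.float64(0.4842315984403367), np.float64(0.11140961928463497), 0.073, -35.4)
[0.192, 0.157, 0.026, 0.001, -0.0, 0.12]
[0.402, 0.382, 0.076, 0.001, -0.0, 0.214]
[0.401, 0.382, 0.153, 0.001, -0.0, 0.214]
```

The triangulated heights of 81.4 and 80.4 mm match the 82.5 and 81 mm given. Next I'll move to the left of the keeper knob with the fingers shut.

carry_out --pt "0.04 0.038 0 0 0 0.03" --pt "0.08 0.076 0.01 0 0 0.06" --pt "0.12 0.114 0.02 0 0 0.09" --pt "0.16 0.152 0.03 0 0 0.12" --pt "0.2 0.19 0.04 0 0 0.15" --pt "0.24 0.228 0.05 0 0 0.18" --pt "0.28 0.266 0.06 0 0 0.21" --pt "0.32 0.304 0.06 0 0 0.214" --grip -1

```text
clock: 1.1
tool_pos: [0.4399, 0.2133, 0.1657]
orientation: [179.9, 0.0, -35.4]
force: [0.8, 0.5, 0.7]
opening: 0.0135
gripper_force: 0.0
```

Run:
```python
from h import *
rows([arc(45,.046,.15),arc(45,.046,.073)])
```

```text
[0.095, 0.057, 0.016, 0.001, 0.0, -0.0]
[0.095, 0.057, 0.093, 0.001, 0.0, -0.0]
```

carry_out --pt "0.05 0.03 0.01 0 0 0" --pt "0.09 0.054 0.015 0 0 0" --pt "0.095 0.057 0.02 0 0 0" --pt "0.095 0.057 0.045 0 0 0" --pt "0.095 0.057 0.07 0 0 0" --pt "0.095 0.057 0.09 0 0 0" --pt "0.095 0.057 0.092 0 0 0" --pt "0.095 0.057 0.092 0 0 0"

```text
clock: 2.1
tool_pos: [0.4847, 0.1144, 0.075]
orientation: [-180.0, -0.0, -35.4]
force: [-0.1, 0.3, 0.6]
opening: 0.0003
gripper_force: 0.0
```

Run:
```python
from h import *
o=telemetry.get_obs();print(o['tool_pos'],o['opening'])
a=snap('top','t1')[155:255,160:300,::-1];b=snap('side','s1')[165:285,210:350,::-1]
a=cv2.resize(a,(560,400));b=cv2.resize(b,None,fx=4,fy=4)
cv2.imwrite('pics/c1.png',cv2.resize(np.vstack([a,b]),None,fx=.68,fy=.68))
rows([arc(45,.030)]+[arc(x,.027) for x in (40,33,26,19,12,5,0)])
```

```text
[0.48465799 0.11439895 0.07496572] 0.0002590831279912529
[0.001, 0.019, 0.002, -0.001, -0.001, 0.001]
[-0.001, 0.033, 0.002, -0.001, -0.001, -0.087]
[-0.002, 0.047, 0.002, -0.001, -0.001, -0.209]
[-0.001, 0.062, 0.002, -0.001, -0.001, -0.331]
[0.001, 0.077, 0.002, -0.001, -0.001, -0.453]
[0.006, 0.092, 0.002, -0.001, -0.001, -0.575]
[0.012, 0.105, 0.002, -0.001, -0.001, -0.698]
[0.017, 0.115, 0.002, -0.001, -0.001, -0.785]
```

View pics/c1.png

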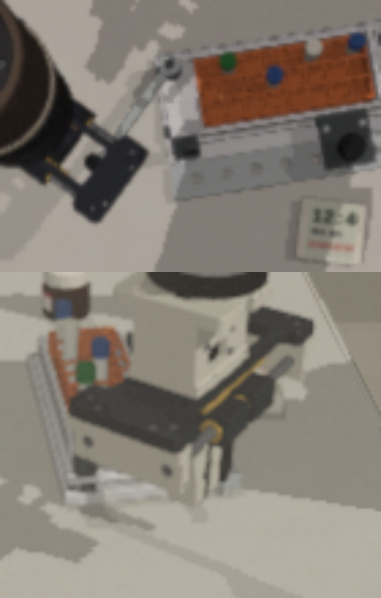

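The knob is visible at about (194,214.6), just ahead of the shut fingers, with the gripper body above it. It is clear to push along the arc.

carry_out --pt "0.001 0.019 0.001 0 0 0" --pt "-0.001 0.033 0.001 0 0 -0.087" --pt "-0.002 0.047 0.001 0 0 -0.209" --pt "-0.001 0.062 0.001 0 0 -0.331" --pt "0.001 0.077 0.001 0 0 -0.453" --pt "0.006 0.092 0.001 0 0 -0.575" --pt "0.012 0.105 0.001 0 0 -0.698" --pt "0.012 0.105 0.001 0 0 -0.698"

```text
clock: 3.2
tool_pos: [0.4328, 0.0203, 0.074]
orientation: [-180.0, -0.0, 4.5]
force: [-0.2, -0.0, -0.4]
opening: 0.0005
gripper_force: 0.0
```

Run:
```python
from h import *
print(arc(0,.029))
rows([arc(5,.027),arc(0,.029),arc(0,.025)])
a=snap('top','t2')[155:255,160:300,::-1];b=snap('side','s2')[165:285,210:350,::-1]
a=cv2.resize(a,(560,400));b=cv2.resize(b,None,fx=4,fy=4)
cv2.imwrite('pics/c2.png',cv2.resize(np.vstack([a,b]),None,fx=.68,fy=.68))
```

```text
(np.float64(0.43224418189677244), np.float64(0.012981635469112376), 0.073, 9.6)
[0.001, -0.001, 0.001, -0.0, -0.001, -0.002]
[-0.001, 0.007, 0.001, -0.0, -0.001, -0.089]
[-0.001, 0.011, 0.001, -0.0, -0.001, -0.089]
```

View pics/c2.png

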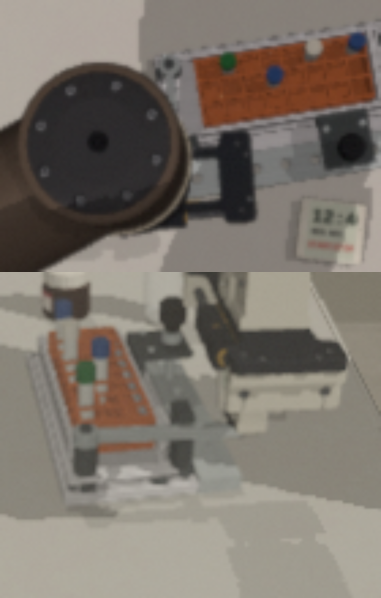

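The side view shows the bar running from the hinge at about (85,435) to the catch post at (180,435), so it is nearly closed. I'll push on gently until the stop.

carry_out --pt "-0.001 0.003 0 0 0 -0.045" --pt "-0.001 0.006 0 0 0 -0.089" --pt "-0.001 0.008 0 0 0 -0.089" --pt "-0.001 0.01 0 0 0 -0.089" --pt "-0.001 0.011 0 0 0 -0.089" --pt "-0.001 0.011 0 0 0 -0.089"

```text
clock: 4.05
tool_pos: [0.4334, 0.0103, 0.0736]
orientation: [180.0, -0.0, 9.7]
force: [-0.2, 0.3, 0.2]
opening: 0.0004
gripper_force: 0.1
```

carry_out --pt "0 0.001 0 0 0 0" --pt "0 0.002 0 0 0 0" --pt "0 0.003 0 0 0 0" --pt "0 0.004 0 0 0 0" --pt "0 0.004 0 0 0 0"

```text
clock: 4.68
tool_pos: [0.4338, 0.0077, 0.0735]
orientation: [-179.9, -0.0, 9.6]
force: [-6.0, 12.8, 1.9]
opening: 0.0008
gripper_force: 6.4
```

The force rose to about 14 N at a knob offset of about 24 mm, so the bar is at its stop. I'll back off, rise, and check.

carry_out --pt "0 0 0 0 0 0" --pt "0 0 0 0 0 0" --pt "0 -0.015 0 0 0 0" --pt "0 -0.03 0 0 0 0" --pt "0 -0.03 -0.04 0 0 0" --pt "0 -0.03 -0.08 0 0 0" --pt "0 -0.05 -0.11 0 0 0" --pt "0 -0.1 -0.11 0 0 0" --grip -1

```text
clock: 5.68
tool_pos: [0.4183, 0.1062, 0.1862]
orientation: [-179.9, -0.3, 9.6]
force: [1.3, 0.5, -1.3]
opening: 0.0005
gripper_force: 0.0
```

Run:
```python
from h import *
a=snap('top','t3')[155:255,180:320,::-1];b=snap('side','s3')[165:265,210:350,::-1]
cv2.imwrite('pics/c3.png',np.vstack([cv2.resize(a,None,fx=3,fy=3,interpolation=2),cv2.resize(b,None,fx=3,fy=3,interpolation=2)]))
# expected keeper knob pixels at closed / 0.05 / 0.1 rad
for t in (0,3,6): 
    q=arc(t,0,.083);print(t,proj('top',[q[:3]]),proj('side',[q[:3]]))
o=telemetry.get_obs();print(o['tool_pos'],o['joint_pos'])
```

```text
0 [[229.18806098 223.17678252]] [[296.47659457 209.28721181]]
3 [[226.74566614 223.51433507]] [[297.27065937 210.70229484]]
6 [[224.28917361 223.72376764]] [[297.92753514 212.14487384]]
[0.41716985 0.108626   0.18446745] [ 4.10253537e+01 -1.23814387e+00 -3.20970044e+01  1.37586829e-02
 -5.89852906e+01  5.88445206e+01]
```

View pics/c3.png

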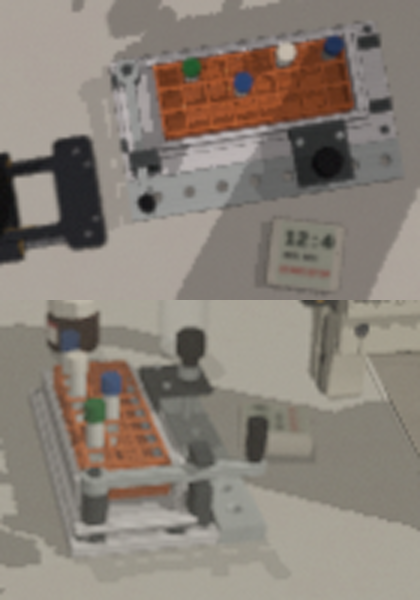

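The keeper knob is at top-view pixel (229,222.7) against (229.2,223.2) predicted for closed, and the side view shows the bar in the catch slot. Next is the plunger.

Run:
```python
from h import *
rows([(.4757,-.1686,.16,9.6)])
c,s=blob('t3',282,200,298,217,45);print(c,s)
```

```text
[0.01, 0.283, 0.024, -0.001, -0.002, 0.005]
[287.71111111 208.99259259] [0, 3, 13, 13, 135]
```

carry_out --pt "0.002 0.05 0 0 0 0" --pt "0.004 0.1 0 0 0 0" --pt "0.006 0.15 0.01 0 0 0" --pt "0.008 0.2 0.01 0 0 0" --pt "0.01 0.25 0.02 0 0 0" --pt "0.01 0.275 0.02 0 0 0" --pt "0.01 0.28 0.02 0 0 0" --pt "0.01 0.28 0.02 0 0 0" --grip 1

```text
clock: 6.78
tool_pos: [0.474, -0.1691, 0.1634]
orientation: [-180.0, 0.0, 9.7]
force: [0.1, -0.2, 0.2]
opening: 0.075
gripper_force: 0.0
```

Run:
```python
from h import *
rows([(.4757,-.1686,.1,9.6),(.4757,-.1686,.066,9.6)])
```

```text
[0.002, -0.0, 0.063, -0.0, 0.0, 0.001]
[0.002, -0.0, 0.097, -0.0, 0.0, 0.001]
```

carry_out --pt "0.002 0 0 0 0 0" --pt "0.002 0 0.02 0 0 0" --pt "0.002 0 0.04 0 0 0" --pt "0.002 0 0.06 0 0 0" --pt "0.002 0 0.075 0 0 0" --pt "0.002 0 0.088 0 0 0" --pt "0.002 0 0.097 0 0 0" --pt "0.002 0 0.097 0 0 0"

```text
clock: 7.78
tool_pos: [0.4758, -0.169, 0.0661]
orientation: [-180.0, 0.1, 9.7]
force: [0.0, -0.1, -0.5]
opening: 0.0877
gripper_force: 0.0
```

Run:
```python
from h import *
o=telemetry.get_obs();print(o['tool_pos'],o['force'],o['opening'])
a=snap('top','t4')[155:255,180:320,::-1];b=snap('side','s4')[150:250,210:350,::-1]
cv2.imwrite('pics/c4.png',np.vstack([cv2.resize(a,None,fx=3,fy=3,interpolation=2),cv2.resize(b,None,fx=3,fy=3,interpolation=2)]))
```

```text
[ 0.47582524 -0.16900139  0.06605713] [ 0.04192729 -0.09640936 -0.53730751] 0.08768478316915364
```

View pics/c4.png

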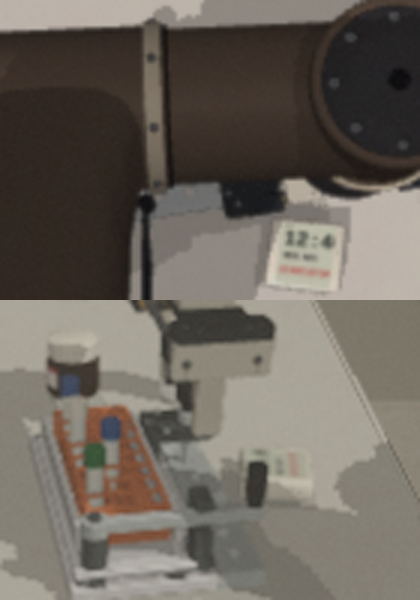

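The keeper is unchanged, with its knob still at (229,222). The near finger appears a little right of the plunger knob in the side view, so I'll check it by projection.

Run:
```python
from h import *
o=telemetry.get_obs();M=R.from_euler('xyz',o['orientation'],degrees=True).as_matrix();t=o['tool_pos']
for s in(.044,.065):
  for dx in (-.0095,.0095):
    print(s,dx,[((proj('side',[t-M[:,1]*s+M[:,0]*dx+[0,0,z]])[0]-[210,150])*3+[0,300]).round(1).tolist() for z in (0,.03)])
print((proj('side',[[.4757,-.1686,.0825]])-[210,150])*3+[0,300])
```

```text
0.044 -0.0095 [[212.1, 427.6], [214.1, 394.6]]
0.044 0.0095 [[189.7, 429.4], [191.4, 396.2]]
0.065 -0.0095 [[219.1, 439.4], [221.2, 405.9]]
0.065 0.0095 [[196.3, 441.2], [198.1, 407.6]]
[[189.30436572 388.87116049]]
```

The finger is seen at 195–222 and predicted at 196–221, so the alignment is right. Closing now.

carry_out --pt "0 0 0 0 0 0" --pt "0 0 0 0 0 0" --pt "0 0 0 0 0 0" --pt "0 0 0 0 0 0" --pt "0 0 0 0 0 0" --pt "0 0 0 0 0 0" --pt "0 0 0 0 0 0" --pt "0 0 0 0 0 0" --grip -1

```text
clock: 8.88
tool_pos: [0.4762, -0.1692, 0.0666]
orientation: [180.0, 0.0, 9.7]
force: [0.3, -2.2, -1.0]
opening: 0.025
gripper_force: 30.0
```

The opening of 25 mm is consistent with the 26 mm knob, at a 30 N grip. Lifting now.

carry_out --pt "0 0 -0.002 0 0 0" --pt "0 0 -0.004 0 0 0" --pt "0 0 -0.006 0 0 0" --pt "0 0 -0.008 0 0 0" --pt "0 0 -0.01 0 0 0" --pt "0 0 -0.012 0 0 0" --pt "0 0 -0.013 0 0 0" --pt "0 0 -0.013 0 0 0"

```text
clock: 9.88
tool_pos: [0.4761, -0.1691, 0.0794]
orientation: [180.0, 0.0, 9.7]
force: [3.0, -4.2, -8.5]
opening: 0.0248
gripper_force: 30.0
```

carry_out --pt "0 0 -0.001 0 0 0" --pt "0 0 -0.0015 0 0 0" --pt "0 0 -0.0018 0 0 0" --pt "0 0 -0.0018 0 0 0" --pt "0 0 -0.0018 0 0 0" --pt "0 0 -0.0018 0 0 0"

```text
clock: 10.62
tool_pos: [0.476, -0.1691, 0.0807]
orientation: [-180.0, 0.0, 9.7]
force: [4.8, -6.3, -14.4]
opening: 0.0247
gripper_force: 30.0
```

Run:
```python
from h import *
a=snap('top','t5')[155:255,180:320,::-1];b=snap('side','s5')[150:250,210:350,::-1]
cv2.imwrite('pics/c5.png',np.vstack([cv2.resize(a,None,fx=3,fy=3,interpolation=2),cv2.resize(b,None,fx=3,fy=3,interpolation=2)]))
o=telemetry.get_obs();print(o['tool_pos'],o['force'],o['opening'],o['gripper_force'])
```

```text
[ 0.47603167 -0.16909217  0.08068345] [  4.7870481   -6.24400497 -14.4381984 ] 0.024876261398552327 29.99778549419716
```

View pics/c5.png

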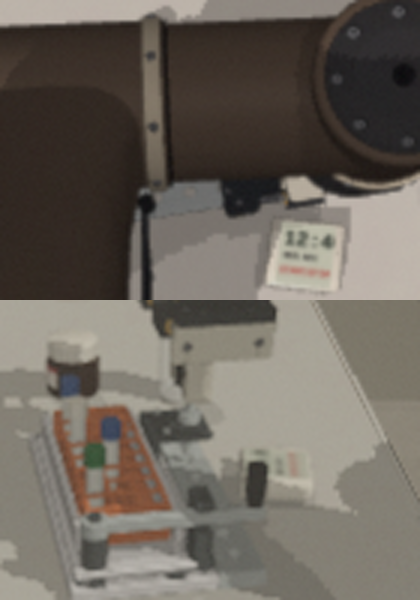

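The force rose to 14.4 N, above the 9.1 N of the spring, so the plunger is at its stop at about 14 mm lift. The keeper knob is still at (229,222) and the bar is in the catch. Handing in.

```bash
python3 -c "
from plant import workorder; print(workorder.close_job())"
```

```text
the job is handed in; nothing more can be done
None
```

The keeper is closed in its catch and the plunger is held gripped at its upper stop (about 14 mm lift); the job is handed in after about 10.7 s, but `close_job()` gave no verdict.

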